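Load a detergent cartridge through a pedal-lid hopper

TASK

Load the white detergent cartridge into the steel hopper: lay it on the loading ramp so that it rests against the closed lid, then press the pedal lever down firmly onto its rubber stop and hold it there until the cartridge has rolled in under the raised lid. Ease the pedal back up slowly so that the lid comes down softly and is fully shut. Raise the lid only with the pedal, never force the pedal, and leave the other things on the bench where they are.

Things in the scene. Friction and masses are not known exactly. Their poses are not given: they have to be found in the camera images.
- hopper: Steel box fixed to the bench, 140 (x) by 160 (y) by 180 mm high, with a lid. Origin: centre of its underside, on the bench. The pedal is in front (its -x side), the ramp on its +y side. Inner floor 12 mm above the bench, walls 4 mm; the ramp-side wall is only 119 mm high, so what rolls down the ramp drops in when the lid is up. Position and yaw vary.
- ramp_mid (a point): Middle of the ramp's upper face, at hopper (0, 129, 133) mm. Plate 140 (hopper x) by 110 mm, sloping down to the hopper at 14 degrees: lower edge at hopper y 76, height 120 mm; upper edge y 183, height 147 mm. Side walls 14 mm high, 132 mm apart. A cartridge laid across it (axis along hopper x) and let go rolls down and rests against the lid's flap.
- lid (a joint): Lid angle (rad): 0 shut, growing as it rises; always 2 x the pedal angle. Plate 148 by 168 mm, top 187 mm above the bench, hinged along hopper x on the -y wall; a 53 mm flap hangs from its free edge (outer face at hopper y 83 mm, lower edge 130 mm above the bench). The cartridge passes under it from about 0.25 rad. Closing faster than 1.2 rad/s is a slam.
- lid_edge (a point): Middle of the lid's free upper edge, above the flap.
- pedal (a joint): Pedal lever angle (rad): 0 up (rest, level), growing as pressed down. Hinge along hopper y at hopper x -85, height 75 mm; the lever points to hopper -x. Spring and lid push back with 5 to 9 N at the tread's middle. Let go while down, it springs up and the lid slams. Firmly on the stop means 12 to 22 N of finger force, held over 0.5 s with the cartridge inside; over 24 N forces it.
- pedal_top (a point): Middle of the tread's upper face, 115 mm from the hinge, moving with the lever. Tread 50 (hopper x) by 80 by 6 mm, 83 mm above the bench at rest; push it down with the fingers. Below is a rubber stop at an unlisted height, set differently each time: it is met after 25 to 41 mm of tread travel (0.22 to 0.36 rad) and then yields about 1 mm per 5 to 6 N.
- cartridge_center (a point): Centre of the cartridge: a rigid white plastic cylinder, 44 mm in diameter and 56 mm long, about 0.12 kg. Its x axis is the cylinder's axis. At the start it lies level in its cradle with its centre 28 mm above the bench.
- cradle: Low grey plastic cradle fixed to the bench, 60 by 62 mm, 6 mm thick, with two 4 mm ribs that keep the cartridge from rolling. Origin: centre of its underside; its x axis is along the cartridge. It stands at the left or at the right of the hopper.
- bowl: Bystander: steel bowl, 110 mm across, 50 mm high. Origin at the centre of its underside.
- tumbler: Bystander: low glass tumbler, 72 mm across, 85 mm high. Origin at the centre of its underside.
- jar: Bystander: white plastic jar with a grey cap, 70 mm across, 85 mm high. Origin at the centre of its underside.
There are look-alikes about, which are no part of the job. Leave any pink or purple look-alike of the part that bears cartridge_center alone.

How it is judged:
On the way, in this order (a step that is already met when the one before it is completed fails the run):
1. the cartridge lies on the ramp against the shut lid, let go (y of cartridge_center in the frame of hopper between 0.085 and 0.135 m and z of cartridge_center in the frame of hopper between 0.135 and 0.175 m and contact force between cartridge and the fingers below 0.05 N and contact force between cartridge and lid above 0.03 N and value of joint lid below 0.05 rad), for 0.2 s.
2. the pedal is held firmly on its stop with 12 to 24 N of finger force, the lid is up and the cartridge is inside (contact force between the fingers and pedal between 12 and 24 N and value of joint lid above 0.4 rad and y of cartridge_center in the frame of hopper below 0.07 m and z of cartridge_center in the frame of hopper below 0.09 m), for 0.5 s.
At the end, for the whole second after the job is handed in: The cartridge lies at rest inside the hopper (its centre within the walls and less than 90 mm above the bench), the lid is shut (under 0.04 rad) and the pedal is fully up (under 0.02 rad) (y of cartridge_center in the frame of hopper between -0.07 and 0.07 m and x of cartridge_center in the frame of hopper between -0.07 and 0.07 m and z of cartridge_center in the frame of hopper below 0.09 m and linear speed of cartridge below 0.03 m/s and value of joint lid below 0.04 rad and value of joint pedal below 0.02 rad); the robot touches nothing.
It fails at once if the pedal is forced (more than 24 N) (contact force between the fingers and pedal above 24 N).
It fails at once if the lid slams (closes faster than 1.2 rad/s) (velocity of joint lid below -1.2 rad/s).
It fails at once if the lid is pushed or lifted by hand (more than 5 N) (contact force between lid and the fingers above 5 N).
It fails at once if the bowl, tumbler or jar is moved by more than 30 mm (distance of any of bowl, tumbler, jar from where it was at the start of the episode above 0.03 m).
It also fails if it takes over 58 s, if anything falls off the work surface, if the arm or the gripper's body presses on something with over 40 N, if the wrist force passes 120 N, or if a joint passes its speed limit or range.

ROBOT

A 6-joint arm with a two-finger parallel gripper is mounted at the origin on the work surface. World frame = base frame: x ahead of the robot, y to its left, z up, the work surface at z = 0. Lengths are in m, angles in rad, forces in N, time in s.
With the tool pointing down it reaches from about 0.275 to 1 m from the base axis. Payload 8.4 kg.
Tool frame: the origin (TCP) lies on the centre line of the jaws, within the pads' length; the fingertips stand 17 mm ahead of it and the grasp point (between the pads) lies 2 mm behind it (bot.tcp_to_tips is the y of the fingertips in the tool frame, in m); y points along the fingers, z is the direction in which the jaws open and shut, and the axes are right-handed (so a half turn about y gives the same grasp; the last joint's range is limited). The gripper opens to 85 mm and grips with 20 to 120 N. Pads are 22 mm wide; open, the fingers measure 114 mm over their backs; the gripper's body (76 mm by 85 mm) begins 54 mm behind the grasp point. The pads swing forward as they close: fully open they stand 13 mm farther back than shut.
Start: joints at [-1.224, 0.353, 1.633, -0, 1.155, -0.002], TCP at [0.214, -0.587, 0.248] pointing down, gripper open.
Joint ranges: [-2.63, 2.63], [-0.92, 2.1], [0.06, 2.66], [-1.3, 4.44], [0, 2.69], [-3.02, 3.02]. Speed limits (rad/s): [2.22, 2.22, 2.79, 3.14, 3.14, 3.14].

INTERFACE

Orientations are given as a unit quaternion [x, y, z, w].
In Python, from workcell import bot, hand, kinematics, get_obs, vision, hand_in gives the robot as it stands. The module is installed in compiled form; this text tells all that it offers. Calls block until the motion is done:
- bot.reach(position, orientation): joint-space move of the TCP to a pose.
- bot.servo_line(position, ori=None, velocity=0.15): straight line of the TCP; ori=None keeps the orientation; velocity is the mean speed in m/s.
- bot.goto_joints(angles): joint-space move.
- hand.move_gripper(opening, strength=None): finger opening in m; strength is the grip in N (None keeps the last); returns when the fingers have stopped.
- bot.dwell(seconds).
- kinematics.solve_ik(position, orientation): joint angles nearest the present ones, or None.
- get_obs(): the state.
- vision.read_camera(name): name is "scene" or "top" or "wrist"; returns a dict with "frame" (384x512x3 uint8, red, green, blue), "intrinsics" (3x3 intrinsics, pixels), "view" (4x4, takes a point from world to camera coordinates). Camera axes: x right, y down, z forward; pixel columns grow to the right and rows downward; lengths in m; the calibration is good to about 2 mm. The wrist camera is an equidistant fisheye: a pixel r from the principal point sees the ray r / f radians off the axis. A picture is of the moment at which its call begins. There is no depth.
A pose or a line that the arm cannot do raises bot.IKError and nothing moves.
- hand_in(): hands the job in, once; it reports no verdict.
The state is a dict: "time_s": time; "joint_pos": joint angles; "joint_vel": joint speeds; "joint_efforts": joint torques, N m; "position": TCP position; "orientation": TCP orientation; "wrist_force": force on the tool from outside, world axes, zero at the start; "ft_torque": the same for the moment, N m; "gripper_width": finger opening in m.
Only numpy, scipy, OpenCV 4.12 (cv2) and the standard library are available. Lean on these libraries where they do the work, as an engineer would, in place of code of your own. Each camera call takes 0.05 s, during which the arm holds its last target.

## Working session

There is one attempt and no reset: what is moved stays moved. The work goes in short steps, each a Python script; the robot and the scene stay as the last script left them, time stands still between calls to the robot, and variables do not carry over. Pictures are saved under pics/ and viewed, and the job is handed in when it is done.

```bash
ls; mkdir -p pics
python3 - <<'E'
from workcell import bot, hand, kinematics, get_obs, vision
import cv2
for n in ["scene","top","wrist"]:
    r=vision.read_camera(n); cv2.imwrite(f"pics/{n}0.png",r["frame"][:,:,::-1]); print(n,r["intrinsics"].round(1).tolist(),r["view"].round(4).tolist())
o=get_obs();print(o); print(bot.tcp_to_tips)
E
```

```text
pics
scene [[361.6, 0.0, 247.9], [0.0, 361.6, 194.1], [0.0, 0.0, 1.0]] [[0.5011, 0.8654, -0.0049, -0.2425], [0.7244, -0.4226, -0.5446, -0.2788], [-0.4734, 0.2693, -0.8387, 1.254], [0.0, 0.0, 0.0, 1.0]]
top [[376.8, 0.0, 253.1], [0.0, 376.8, 188.2], [0.0, 0.0, 1.0]] [[0.0016, -0.9999, 0.0142, -0.0199], [-0.993, -0.0033, -0.1181, 0.5176], [0.1182, -0.0139, -0.9929, 1.1316], [0.0, 0.0, 0.0, 1.0]]
wrist [[297.3, 0.0, 254.2], [0.0, 297.3, 196.0], [0.0, 0.0, 1.0]] [[0.3407, -0.9402, -0.0014, -0.6239], [-0.8984, -0.3261, 0.2942, -0.0369], [-0.277, -0.099, -0.9557, 0.3801], [0.0, 0.0, 0.0, 1.0]]
{'time_s': 0.15, 'joint_pos': array([-1.22440666e+00,  3.53489268e-01,  1.63396431e+00, -9.06947767e-06,
        1.15522111e+00, -2.43190074e-03]), 'joint_vel': array([-0.00111893, -0.00162619, -0.00230719,  0.00105205, -0.00146088,
       -0.00048443]), 'joint_efforts': array([ 2.59501387e-03, -6.05631852e+01, -3.42338848e+01,  1.05911608e-04,
        6.32629424e-03,  3.81757184e-05]), 'position': array([ 0.21347776, -0.58703513,  0.24773358]), 'orientation': array([-0.12277237,  0.69675531, -0.6960025 ,  0.12263565]), 'wrist_force': array([ 0.77289849, -0.10520526, -0.30854353]), 'ft_torque': array([-0.01653661, -0.00408023, -0.01848262]), 'gripper_width': 0.08580273602737372}
0.017
```

View pics/scene0.png

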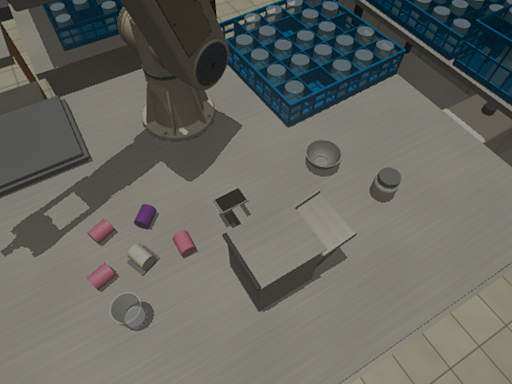

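View pics/top0.png

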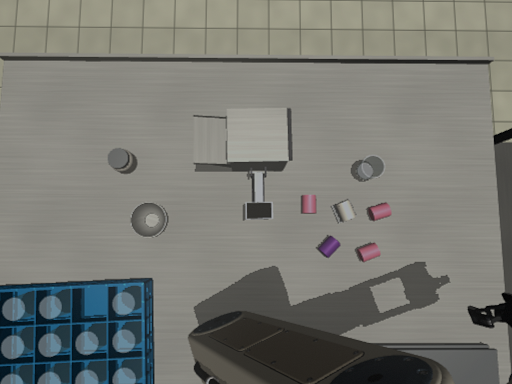

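View pics/wrist0.png

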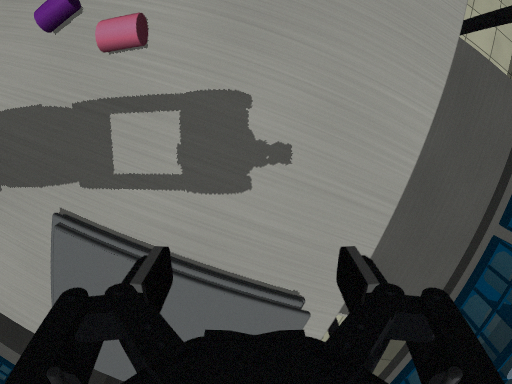

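The scene and top views show the white cartridge at scene (141,256) and top (344,211). The hopper is at top (258,135), the pedal at top (259,210), and the ramp is to the left in the top view (+y). I'll enlarge these next.

Run:
```python
import cv2
t=cv2.imread("pics/top0.png"); 
cv2.imwrite("pics/t_h.png",cv2.resize(t[95:235,180:310],None,fx=5,fy=5,interpolation=cv2.INTER_CUBIC)[:600] if 0 else cv2.resize(t[100:225,180:310],(780,750),interpolation=cv2.INTER_CUBIC)[0:600])
cv2.imwrite("pics/t_h2.png",cv2.resize(t[150:230,230:330],(800,640),interpolation=cv2.INTER_CUBIC)[:600])
cv2.imwrite("pics/t_c.png",cv2.resize(t[185:265,300:400],(750,600),interpolation=cv2.INTER_CUBIC))
s=cv2.imread("pics/scene0.png")
cv2.imwrite("pics/s_h.png",cv2.resize(s[180:310,205:365],(738,600),interpolation=cv2.INTER_CUBIC))
cv2.imwrite("pics/s_c.png",cv2.resize(s[225:285,100:180],(800,600),interpolation=cv2.INTER_CUBIC))
```

```text
(no output)
```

View pics/t_h.png

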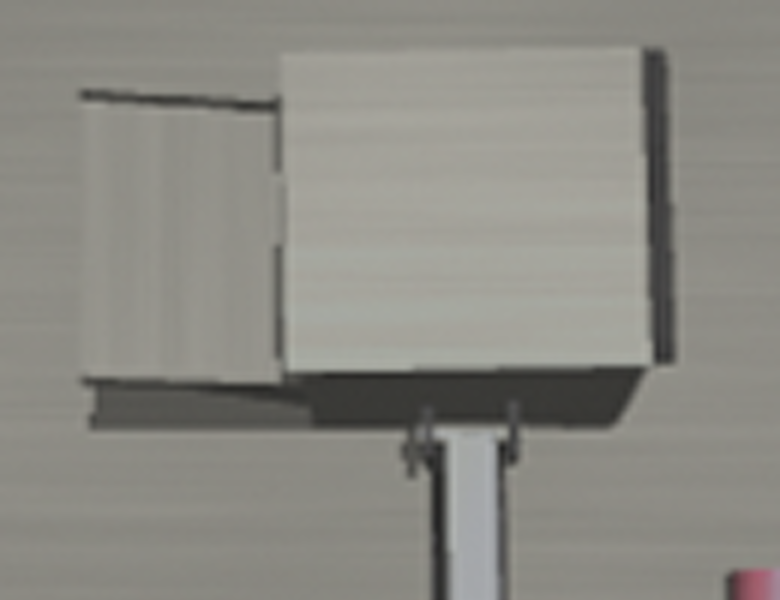

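View pics/t_h2.png

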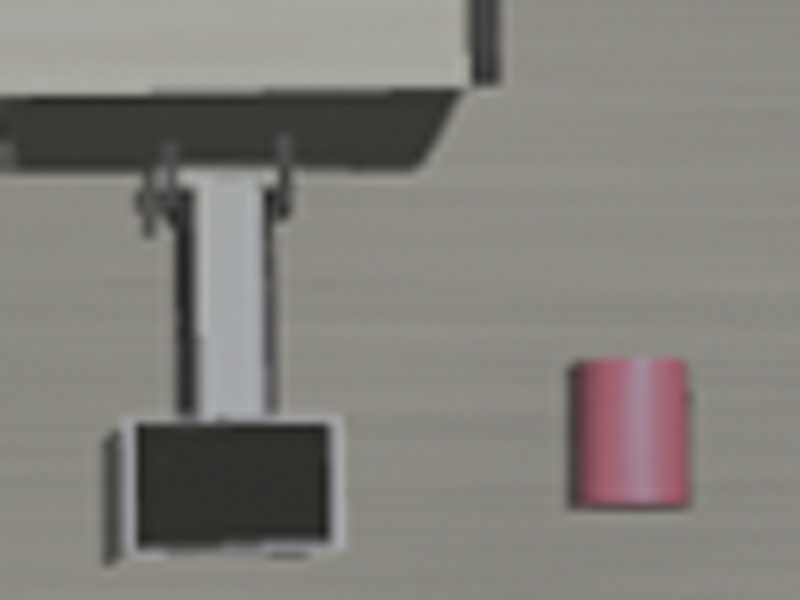

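View pics/t_c.png

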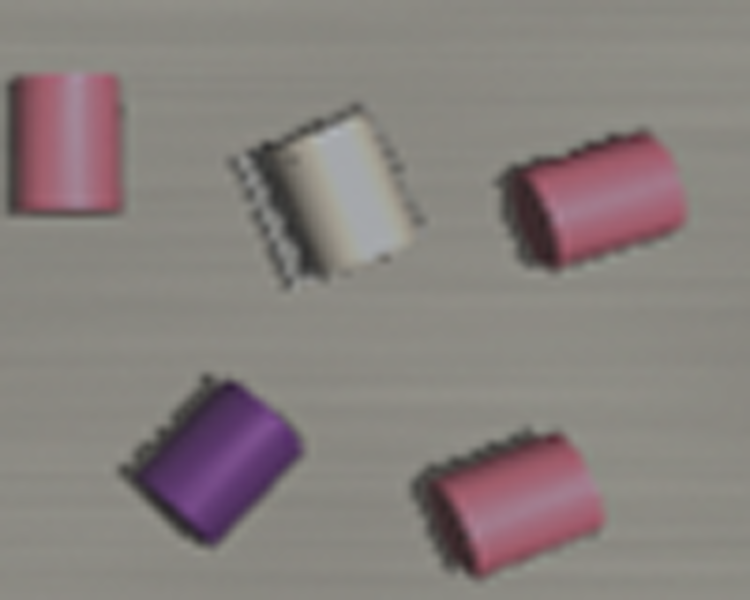

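View pics/s_h.png

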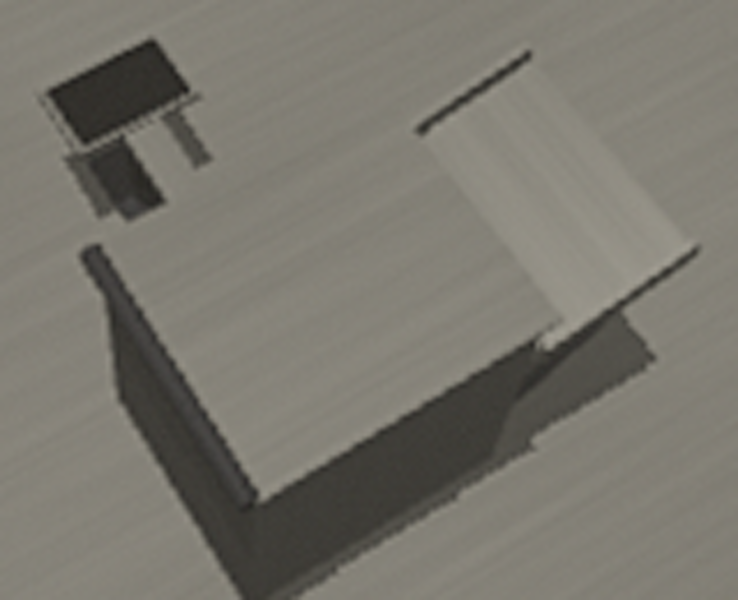

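View pics/s_c.png

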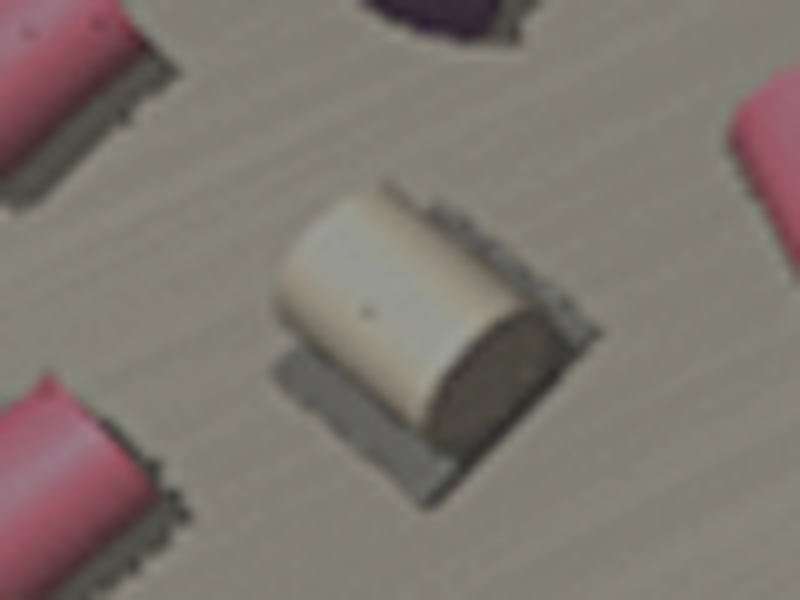

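```bash
cat > h.py <<'E'
import numpy as np, cv2
from scipy.optimize import least_squares
from scipy.spatial.transform import Rotation as R
CAM={"scene":(np.array([[361.6,0,247.9],[0,361.6,194.1],[0,0,1]]),np.array([[0.5011,0.8654,-0.0049,-0.2425],[0.7244,-0.4226,-0.5446,-0.2788],[-0.4734,0.2693,-0.8387,1.254]])),
"top":(np.array([[376.8,0,253.1],[0,376.8,188.2],[0,0,1]]),np.array([[0.0016,-0.9999,0.0142,-0.0199],[-0.993,-0.0033,-0.1181,0.5176],[0.1182,-0.0139,-0.9929,1.1316]]))}
def proj(c,P):
    K,V=CAM[c]; P=np.atleast_2d(P); q=P@V[:,:3].T+V[:,3]; q=q@K.T; return q[:,:2]/q[:,2:]
def ray(c,uv,z):
    K,V=CAM[c]; d=V[:,:3].T@np.linalg.inv(K)@np.array([*uv,1.]); o=-V[:,:3].T@V[:,3]; return o+d*(z-o[2])/d[2]
def H(p,P):
    c,s=np.cos(p[2]),np.sin(p[2]); P=np.atleast_2d(P); return np.c_[p[0]+c*P[:,0]-s*P[:,1],p[1]+s*P[:,0]+c*P[:,1],P[:,2]]
E
cat > fit.py <<'E'
from h import *
def px(c,k,off): return ((np.array(c)+.5)/k-.5+np.array(off))
D=[]
for q,P in [((281,54),(74,83,187)),((643,48),(74,-85,187)),((286,374),(-74,83,187)),((651,367),(-74,-85,187)),((82,380),(-70,183,158)),((82,95),(70,183,158))]:
    D.append(("top",px(q,6,(180,100)),P))
for q,P in [((122,418),(-175,40,83)),((343,418),(-175,-40,83)),((345,550),(-225,-40,83)),((122,550),(-225,40,83))]:
    D.append(("top",px(q,8,(230,150)),P))
for q,P in [((90,248),(-74,-85,187)),((250,505),(74,-85,187)),((530,52),(-70,183,158)),((697,248),(70,183,158)),((80,145),(-175,-40,83)),((195,92),(-175,40,83)),((155,38),(-225,40,83)),((40,93),(-225,-40,83))]:
    D.append(("scene",px(q,4.6125,(205,180)),P))
f=lambda p:np.concatenate([(proj(c,H(p,np.array(P)/1e3))[0]-q) for c,q,P in D])
r=least_squares(f,[.65,0,0],loss='soft_l1')
print(r.x); print(f(r.x).reshape(-1,2).round(1).tolist())
cc=px((351,190),7.5,(300,185)); print("cart top",ray("top",cc,.034))
cs=px((415,318),10,(100,225)); print("cart scene",ray("scene",cs,.034))
a=ray("top",px((330,270),7.5,(300,185)),.03);b=ray("top",px((275,150),7.5,(300,185)),.03);print("axis yaw",np.arctan2(*(b-a)[1::-1]))
a=ray("top",px((412,240),7.5,(300,185)),.03);b=ray("top",px((362,108),7.5,(300,185)),.03);print("axis yaw",np.arctan2(*(b-a)[1::-1]),np.linalg.norm(b-a))
for n,q,z in [("bowl",(149,220),.0),("jar",(120,160),.085),("tumb",(367,168),.04),("pinkL",(309,204),.022),("pinkR",(380,212),.022)]: print(n,ray("top",q,z).round(3))
E
python3 fit.py
```

```text
[ 0.64713441 -0.02904211  0.02273725]
[[0.5, -0.4], [1.5, -0.4], [0.3, -0.5], [1.9, -0.4], [-1.4, -0.3], [-1.5, -1.9], [-0.2, -0.0], [-0.6, -0.6], [-0.4, -0.0], [0.1, 0.6], [-1.4, -0.6], [-0.1, 0.1], [-0.3, -2.5], [1.0, -1.7], [-0.6, 2.1], [0.7, -0.0], [-0.1, -1.6], [-1.0, -0.5]]
cart top [ 0.45120434 -0.30469529  0.034     ]
cart scene [ 0.45573406 -0.30062019  0.034     ]
axis yaw 0.4102699708691648
axis yaw 0.33755588905688705 0.057442025218480755
bowl [0.42  0.306 0.   ]
jar [0.594 0.375 0.085]
tumb [ 0.581 -0.371  0.04 ]
pinkL [ 0.47  -0.192  0.022]
pinkR [ 0.446 -0.412  0.022]
```

```bash
cat >> h.py <<'E'
HP=np.array([0.64713441,-0.02904211,0.02273725])
def quat(a):
    c,s=np.cos(a),np.sin(a)
    return R.from_matrix(np.array([[s,0,c],[-c,0,s],[0,-1,0]])).as_quat()
def wproj(r,P):
    K,V=r["intrinsics"],r["view"]; q=np.atleast_2d(P)@V[:3,:3].T+V[:3,3]
    n=np.hypot(q[:,0],q[:,1]); th=np.arctan2(n,q[:,2]); return np.c_[K[0,2]+K[0,0]*th*q[:,0]/n,K[1,2]+K[1,1]*th*q[:,1]/n]
def wray(r,uv,z):
    K,V=r["intrinsics"],r["view"]; a=(uv[0]-K[0,2])/K[0,0]; b=(uv[1]-K[1,2])/K[1,1]; t=np.hypot(a,b)
    d=V[:3,:3].T@np.array([np.sin(t)*a/t,np.sin(t)*b/t,np.cos(t)]); o=-V[:3,:3].T@V[:3,3]; return o+d*(z-o[2])/d[2]
E
python3 - <<'E'
from h import *
from workcell import *
print("z now",R.from_quat(get_obs()["orientation"]).as_matrix()[:,2])
for a in (0.37,0.37-np.pi):
    for p,aa in (([.453,-.303,.2],a),([.453,-.303,.033],a),(H(HP,[0,.116,.157])[0],HP[2]+(0 if a>0 else -np.pi)),(H(HP,[-.2,0,.06])[0],HP[2]+(0 if a>0 else -np.pi))):
        s=kinematics.solve_ik(p,quat(aa)); print(a,None if s is None else np.round(s,2))
E
```

```text
z now [ 0.34179383 -0.93977434 -0.00108204]
0.37 [-0.59  0.28  1.85 -0.    1.01 -0.96]
0.37 [-0.59  0.53  1.95 -0.    0.66 -0.96]
0.37 [ 0.13  0.48  1.65 -0.    1.01  0.11]
0.37 [-0.08  0.38  2.15 -0.    0.62 -0.1 ]
-2.771592653589793 [-0.59  0.28  1.85 -0.    1.01  2.18]
-2.771592653589793 [-0.59  0.53  1.95 -0.    0.66  2.18]
-2.771592653589793 None
-2.771592653589793 None
```

Run:
```python
from h import *
from workcell import *
bot.reach([.453,-.303,.2],quat(.37))
for _ in range(1):
    r=vision.read_camera("wrist"); o=get_obs(); print(o["position"],o["time_s"])
np.savez("w1.npz",intrinsics=r["intrinsics"],view=r["view"])
f=r["frame"][:,:,::-1].copy(); cv2.imwrite("pics/w1.png",f)
# predicted outline of model
def cyl(c,a,n=24):
    t=np.linspace(0,2*np.pi,n); ax=np.array([np.cos(a),np.sin(a),0]); p=np.array([-ax[1],ax[0],0]); 
    return [np.array(c)+s*.028*ax+.022*(np.outer(np.cos(t),p)+np.outer(np.sin(t),[0,0,1])) for s in(-1,1)]
k=2
g=cv2.resize(f[0:384,60:460],(800,768))
for P in cyl([.453,-.303,.028],.37):
    q=((wproj(r,P)-[60,0]+.5)*2-.5).astype(int); cv2.polylines(g,[q],False,(0,255,0),1)
cv2.imwrite("pics/w1b.png",g[:600])
```

```text
[ 0.45283935 -0.3039199   0.2001873 ] 1.6
```

View pics/w1b.png

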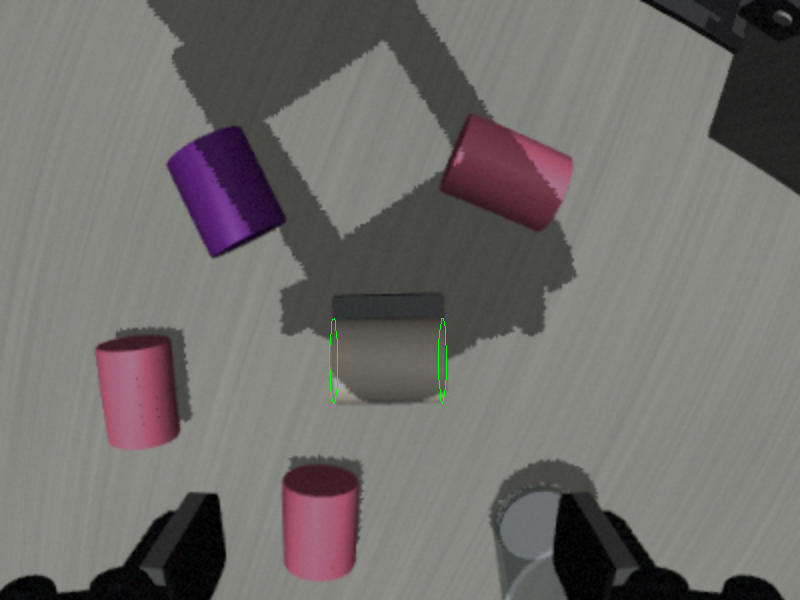

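The wrist view matches the model outline: the cartridge spans about (333–444, 320–403) in the enlarged picture. Next is an axial grasp on the end faces.

Run:
```python
from h import *
from workcell import *
q=quat(.37)
bot.servo_line([.453,-.303,.033],q,velocity=0.1)
print(hand.move_gripper(.05,40)); o=get_obs(); print(o["gripper_width"],o["position"],o["wrist_force"],o["time_s"])
bot.servo_line([.453,-.303,.26],q,velocity=0.15)
o=get_obs(); print(o["gripper_width"],o["position"],o["wrist_force"],o["time_s"])
bot.reach(H(HP,[-.02,.118,.28])[0],quat(HP[2]))
o=get_obs(); print(o["gripper_width"],o["position"],o["time_s"])
for n in("top","scene","wrist"): cv2.imwrite(f"pics/p_{n}.png",vision.read_camera(n)["frame"][:,:,::-1])
a=cv2.imread("pics/p_top.png")[80:230,160:330];b=cv2.imread("pics/p_scene.png")[120:310,200:380]
cv2.imwrite("pics/p_ab.png",np.hstack([cv2.resize(a,(400,353)),cv2.resize(b,(334,353))]))
```

```text
False
0.05572733596554341 [ 0.45325375 -0.30312122  0.0335503 ] [-0.86937875  0.5895842   4.89881727] 3.8
0.05553847007827844 [ 0.4526307  -0.30272003  0.25912576] [-0.39133776 -1.10647944 -1.18144316] 5.4667
0.055286459053941736 [0.62436912 0.08752959 0.27984867] 7.0417
```

View pics/p_wrist.png

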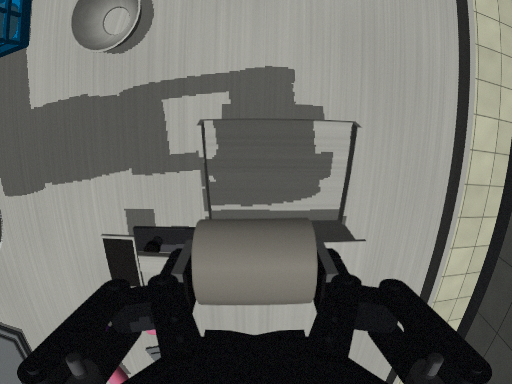

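View pics/p_ab.png

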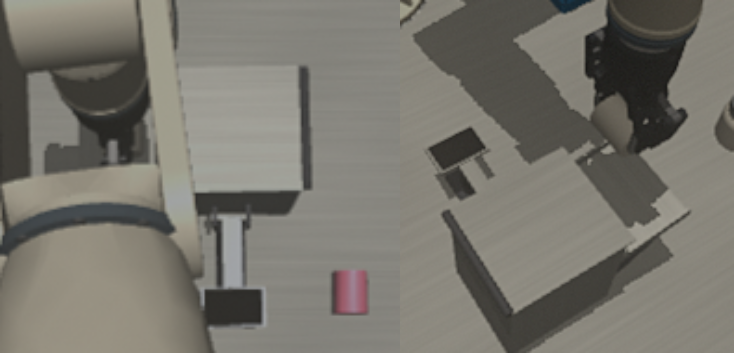

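The cartridge is held between the jaws and the ramp's upper edge runs from (203,122) to (358,122) in the wrist view. I'll check this against the hopper pose.

Run:
```python
from h import *
from workcell import *
r=vision.read_camera("wrist")
Hinv=lambda w:(np.array([[np.cos(HP[2]),np.sin(HP[2])],[-np.sin(HP[2]),np.cos(HP[2])]])@(w[:2]-HP[:2])).round(4)
for P in [(-.07,.183,.161),(.07,.183,.161),(-.066,.183,.147),(.066,.183,.147)]: print(wproj(r,H(HP,P)).round(1))
g=r["frame"][:,:,::-1]; g=cv2.resize(g[95:255,185:385],(800,640),interpolation=cv2.INTER_CUBIC)[:600]; cv2.imwrite("pics/p_w2.png",g)
```

```text
[[192.8 120. ]]
[[359.3 121.7]]
[[200.5 119.1]]
[[349.9 120.6]]
```

View pics/p_w2.png

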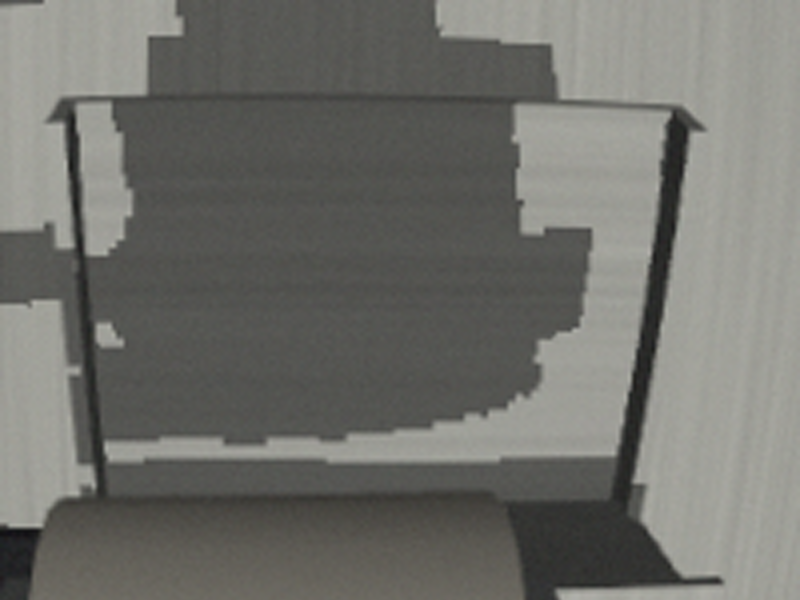

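Run:
```python
from h import *
from workcell import *
q=quat(HP[2])
bot.servo_line(H(HP,[.002,.118,.22])[0],q,velocity=0.1)
bot.servo_line(H(HP,[.002,.118,.172])[0],q,velocity=0.05)
f0=get_obs()["wrist_force"]; print(f0)
for z in (.168,.165,.163,.1615,.160):
    bot.servo_line(H(HP,[.002,.118,z])[0],q,velocity=0.03)
    f=get_obs()["wrist_force"]; print(z,(f-f0).round(2))
    if f[2]-f0[2]>2: break
print(get_obs()["time_s"])
for n in("top","scene","wrist"): cv2.imwrite(f"pics/q_{n}.png",vision.read_camera(n)["frame"][:,:,::-1])
b=cv2.imread("pics/q_scene.png")[150:290,240:380];a=cv2.imread("pics/q_wrist.png")[60:360,100:420]
cv2.imwrite("pics/q_ab.png",np.hstack([cv2.resize(a,(400,375)),cv2.resize(b,(375,375))]))
```

```text
[-0.10692714  0.16695813 -0.40244197]
0.168 [ 0.24  1.45 -0.6 ]
0.165 [ 0.43  0.81 -0.35]
0.163 [ 0.33 -0.19  0.17]
0.1615 [ 0.16 -0.18 -0.42]
0.16 [-0.06 -0.02 -0.25]
10.425
```

View pics/q_ab.png

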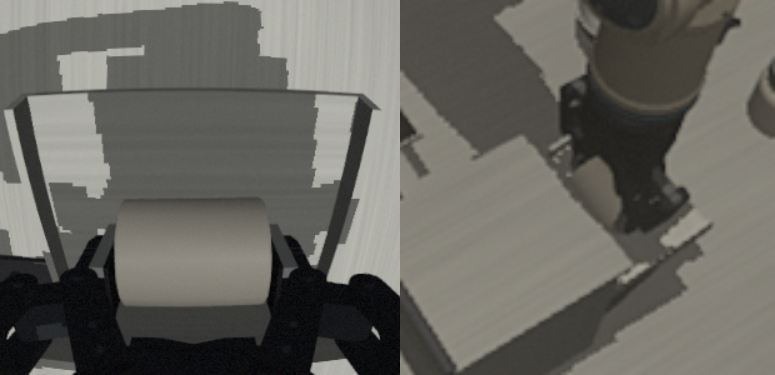

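The cartridge is centred between the ramp walls and about 1–2 mm above the ramp. Releasing it.

Run:
```python
from h import *
from workcell import *
q=quat(HP[2])
print(hand.move_gripper(.07)); bot.dwell(.3); o=get_obs(); print(o["gripper_width"],o["wrist_force"])
bot.servo_line(H(HP,[.002,.118,.30])[0],q,velocity=0.12)
print(get_obs()["time_s"])
for n in("top","scene","wrist"): cv2.imwrite(f"pics/r_{n}.png",vision.read_camera(n)["frame"][:,:,::-1])
b=cv2.imread("pics/r_scene.png")[150:290,240:380];a=cv2.imread("pics/r_wrist.png")[60:360,100:420]
cv2.imwrite("pics/r_ab.png",np.hstack([cv2.resize(a,(400,375)),cv2.resize(b,(375,375))]))
```

```text
False
0.07021195374183983 [ 0.90783436  0.18294069 -0.05196927]
12.4833
```

View pics/r_ab.png

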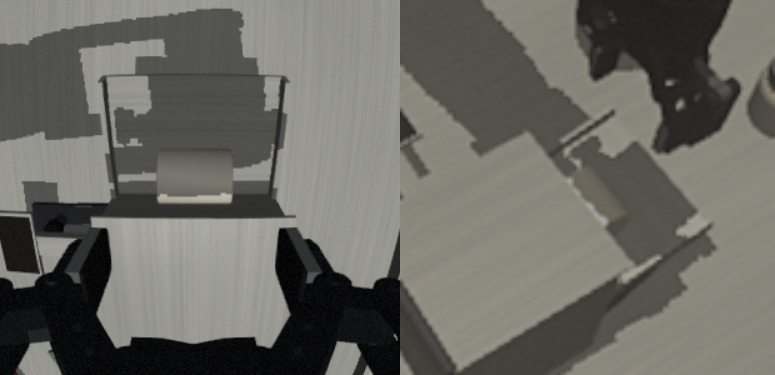

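The cartridge now rests against the flap at about (195,175) in the left panel, and the lid is shut. On to the pedal.

```bash
cat >> h.py <<'E'
def tread(t):
    # tread-centre in hopper frame for angle t
    return np.array([-.085-.115*np.cos(t)+.008*np.sin(t),0,.075-.115*np.sin(t)+.008*np.cos(t)])
E
python3 - <<'E'
from h import *
from workcell import *
q=quat(HP[2])
hand.move_gripper(0.0,40)
bot.reach(H(HP,[-.2,0,.22])[0],q)
bot.servo_line(H(HP,[-.2,0,.118])[0],q,velocity=0.12)
bot.dwell(.2); f0=get_obs()["wrist_force"]; print(f0,get_obs()["gripper_width"],get_obs()["time_s"])
np.save("f0.npy",f0)
r=vision.read_camera("scene")["frame"][:,:,::-1]; cv2.imwrite("pics/s_ped.png",cv2.resize(r[150:290,190:350],(800,700))[:600])
r=vision.read_camera("wrist")["frame"][:,:,::-1]; cv2.imwrite("pics/w_ped.png",r)
E
```

```text
[ 0.25743802  1.04601635 -0.94413942] 0.0002389103373546986 15.475
```

View pics/s_ped.png

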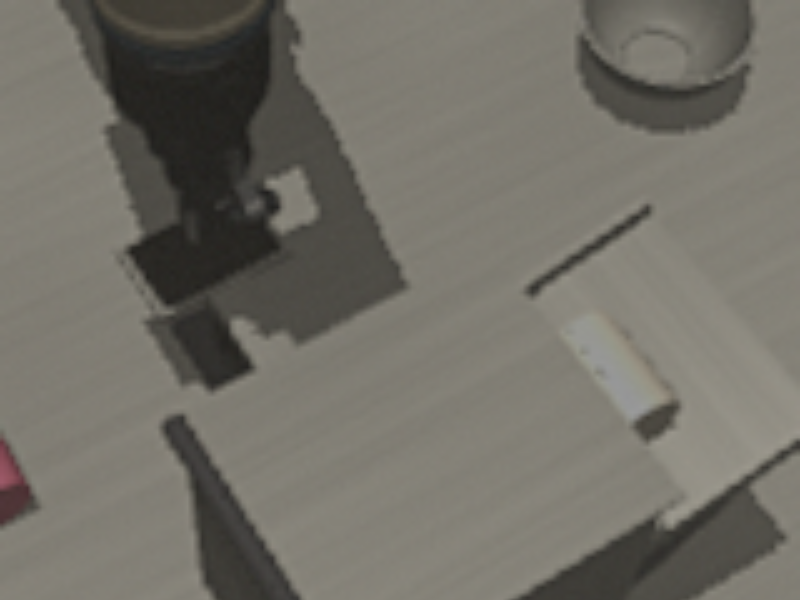

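View pics/w_ped.png

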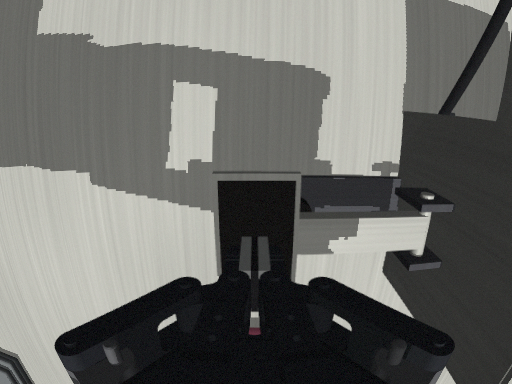

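The fingertips stand above the tread's middle and the cartridge lies on the ramp against the lid. Pressing in steps with force feedback.

Run:
```python
from h import *
from workcell import *
q=quat(HP[2]); f0=np.load("f0.npy")
def go(t,v,extra=0):
    p=tread(t); p[2]+=.017; bot.servo_line(H(HP,p)[0],q,velocity=v)
def F():
    a=[]
    for _ in range(3): bot.dwell(.03); a.append(get_obs()["wrist_force"]-f0)
    return np.mean(a,0)
go(-.03,.05); print("approach",F().round(2))
t=0.
for t in (0.03,.08,.13,.17,.20):
    go(t,.03); f=F(); print(t,f.round(2),round(get_obs()["time_s"],2))
    if f[2]>12: break
while f[2]<11.5 and t<.37 :
    t+=.008; go(t,.02); f=F(); print(round(t,3),f.round(2),get_obs()["position"][2].round(4))
while f[2]<15.5 and t<.4:
    t+=.003; go(t,.02); f=F(); print(round(t,3),f.round(2))
print(get_obs()["time_s"])
np.save("t.npy",t)
r=vision.read_camera("scene")["frame"][:,:,::-1]; cv2.imwrite("pics/s_pr.png",cv2.resize(r[150:290,190:350],(800,700))[:600])
print(F(),get_obs()["time_s"])
```

```text
approach [-0.11 -0.86  0.98]
0.03 [-1.23 -1.21  6.57] 16.6
0.08 [-1.05 -1.04  1.89] 17.04
0.13 [-4.18 -1.47  7.92] 17.48
0.17 [-5.7  -1.76  7.57] 17.89
0.2 [-5.92 -2.    7.97] 18.26
0.208 [-6.28 -1.26  7.6 ] 0.0758
0.216 [-6.64 -2.5   7.96] 0.0749
0.224 [-6.47 -2.16  6.77] 0.074
0.232 [-6.66 -2.32  7.88] 0.073
0.24 [-8.21 -2.12 11.27] 0.0723
0.248 [-10.02  -2.39  15.18] 0.0715
0.251 [-10.1   -1.81  16.73]
20.7083
[-10.04402907  -1.74633812  17.20316566] 20.8583
```

View pics/s_pr.png

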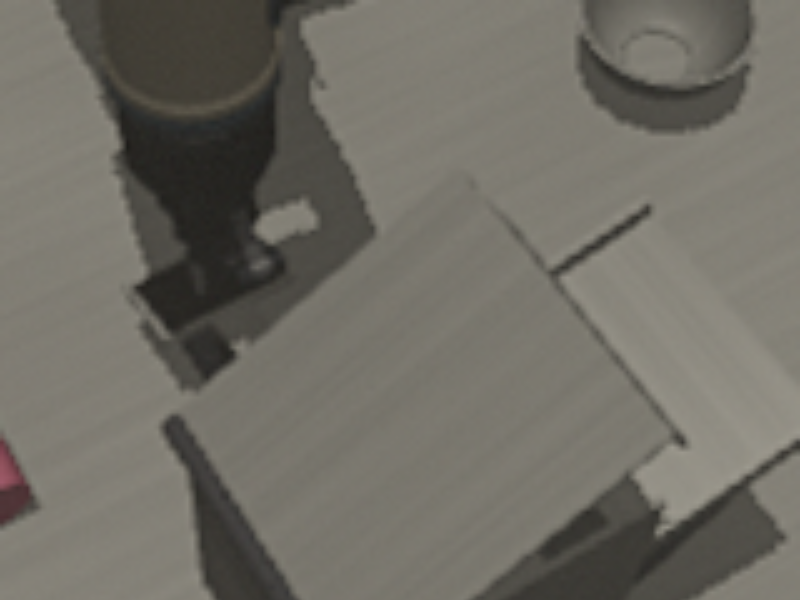

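Run:
```python
from h import *
from workcell import *
f0=np.load("f0.npy")
for _ in range(4):
    bot.dwell(.2); f=get_obs()["wrist_force"]-f0; print(f.round(2),np.linalg.norm(f).round(2))
for n in("top","wrist"): cv2.imwrite(f"pics/h_{n}.png",vision.read_camera(n)["frame"][:,:,::-1])
a=cv2.imread("pics/h_top.png")[90:230,170:330];b=cv2.imread("pics/h_wrist.png")
cv2.imwrite("pics/h_ab.png",np.hstack([cv2.resize(a,(400,350)),cv2.resize(b[:,200:],(400,350))]))
print(get_obs()["time_s"])
```

```text
[-10.68  -2.36  16.82] 20.06
[-9.59 -2.53 17.03] 19.71
[-10.78  -2.57  16.93] 20.24
[-9.81 -2.23 16.95] 19.71
21.7583
```

View pics/h_ab.png

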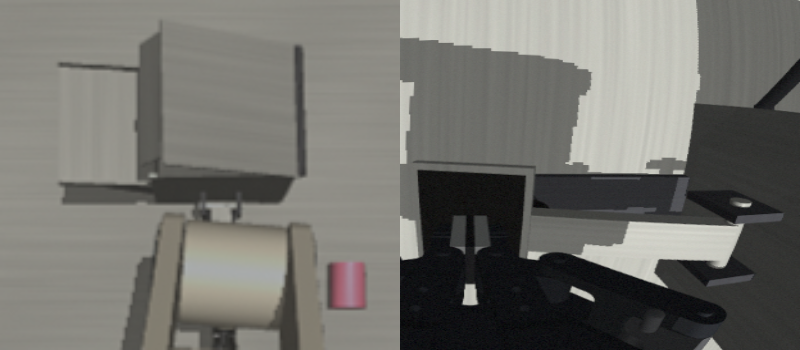

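Run:
```python
from h import *
from workcell import *
r=vision.read_camera("scene")["frame"][:,:,::-1]; c=r[215:305,265:365]; c=cv2.convertScaleAbs(cv2.resize(c,(660,594),interpolation=cv2.INTER_CUBIC),alpha=1.8,beta=10)
# model outlines: cartridge stuck at y=.09 / inside
for y,z,col in((.09,.15,(0,255,0)),(.02,.034,(0,0,255))):
    P=[H(HP,[s*.028,y+.022*np.cos(a),z+.022*np.sin(a)])[0] for s in(-1,1) for a in np.linspace(0,6.28,30)]
    q=((proj("scene",np.array(P))-[265,215])*6.6).astype(int); cv2.polylines(c,[cv2.convexHull(q)],True,col,1)
cv2.imwrite("pics/gap.png",c)
```

```text
(no output)
```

View pics/gap.png

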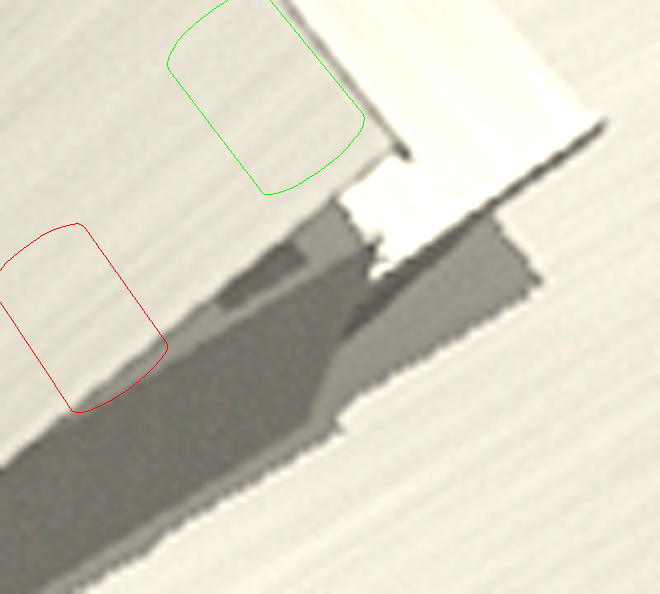

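In the top view the ramp is empty right up to the flap at (138,125). A cartridge stuck at the edge would show there, so it has rolled in. The press was held for over 1 s at 17 N vertical and 20 N total. Easing the pedal up.

Run:
```python
from h import *
from workcell import *
q=quat(HP[2]); f0=np.load("f0.npy"); t=float(np.load("t.npy"))
for tt in (.2,.15,.1,.05,0.,-.03,-.06):
    p=tread(tt); p[2]+=.017; bot.servo_line(H(HP,p)[0],q,velocity=.012); o=get_obs(); print(tt,(o["wrist_force"]-f0).round(1),round(o["time_s"],2))
p=tread(0); p[2]=.20; bot.servo_line(H(HP,p)[0],q,velocity=.08)
bot.servo_line(H(HP,p+[-.03,-.0,.08])[0],q,velocity=.12)
bot.dwell(.3); print(get_obs()["time_s"])
for n in("top","scene"): cv2.imwrite(f"pics/e_{n}.png",vision.read_camera(n)["frame"][:,:,::-1])
a=cv2.imread("pics/e_top.png")[90:230,170:330];b=cv2.imread("pics/e_scene.png")[150:310,190:370]
cv2.imwrite("pics/e_ab.png",np.hstack([cv2.resize(a,(400,350)),cv2.resize(b,(394,350))]))
```

```text
0.2 [-6.1 -1.8  6.3] 22.47
0.15 [-5.1 -1.2  7.4] 23.11
0.1 [-3.7 -0.2  8.3] 23.75
0.05 [-2.2 -1.4  7.2] 24.38
0.0 [-0.1 -1.6  4.3] 25.02
-0.03 [-0.1 -1.2  1.3] 25.46
-0.06 [ 0.8 -0.1  1. ] 25.89
28.3667
```

View pics/e_ab.png

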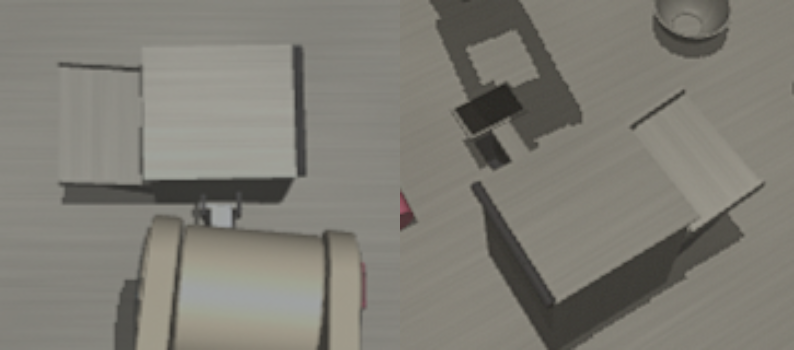

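View pics/e_scene.png

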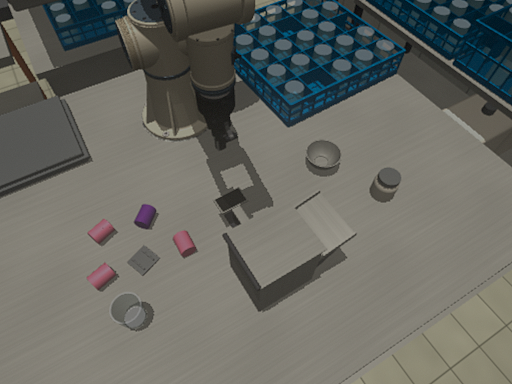

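The lid is shut, the pedal is level, the ramp and cradle are empty, and the bystanders are at their original pixels: bowl (323,155), jar (387,182), tumbler (127,310). Handing in.

```bash
python3 -c "
from workcell import *
print(hand_in())"
```

```text
the job is handed in; nothing more can be done
None
```

I loaded the cartridge into the hopper with the pedal and handed the job in; no verdict was reported.

- **Loading:** I gripped the cartridge by its end faces and let it go on the ramp. The picture showed it resting against the shut lid.
- **Pedal press:** I held the pedal on its stop for more than 1 s, at about 17 N vertical and 20 N in total. The estimated lid angle was about 0.5 rad, worked out from the tread's travel.
- **Lid closing:** I let the pedal up at about 12 mm/s, which is about 0.2 rad/s at the lid, with no sudden drop in force along the way.
- **Final check at about 28 s:** The pictures show the lid shut, the pedal level, the fingers clear, and the ramp and cradle empty. The bowl, tumbler, jar and look-alikes are where they started.

**Not confirmed directly:** I never saw the cartridge inside the hopper. The lid hid it from every camera, so I infer it from the empty ramp and the lid closing fully. One close-up of the gap under the raised lid was inconclusive.

**Small disagreement:** A wrist-camera check put the hopper about 2 to 3 mm further along its x axis than my fitted pose. I shifted the release point 2 mm for it, and it had no visible effect on the job.

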